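Offer the hand-rest arm up to the banding wheel's column

TASK

The cast-iron hand-rest arm of the banding wheel lies in the wooden tray. Grip its bar at the balance point, lift it level, and hold it level over the banding-wheel stand: the hub's bore lined up over the steel column with its underside about two centimetres clear above the column's top, and the beech pad over the middle of the wheel, ready to be let down. Finish while still holding it there; do not knock the stand with it or with the robot, and leave everything else where it is.

Things in the scene. Friction and masses are not known exactly. Their poses are not given: they have to be found in the camera images.
- balance (a point): Balance point of the loose hand-rest arm (dark iron casting, 240 mm long, 0.56 to 0.84 kg: heavy hub, straight bar, beech pad). It lies in the bar, midway across and halfway up, 56 mm from the hub's axis towards the pad, 19 mm above the tray's floor. Bar: 14 mm wide, 22 mm tall, flat upright sides, plain from 15 mm hubward to 90 mm padward of here. x from hub to pad, y across, z up.
- hub_under (a point): Centre of the 18 mm bore at the hub's flat underside. The hub is the arm's heavy end: round, 42 mm across, 40 mm tall, bored upright right through, with clamp lugs and a wing screw on its outer side. From here the balance point is 56 mm along x and 19 mm up. Same axes as balance. At the start the underside lies on the tray's floor.
- pad_top (a point): Middle of the top of the beech pad (50 mm along the bar, 70 mm across it, 14 mm thick) at the arm's light end, on a round boss 26 mm across that also stands on the tray's floor. 180 mm from the hub's axis along x, 44 mm above the level of the hub's underside. Same axes as balance.
- tray: Old shallow wooden tray, 340 mm along its x, 280 mm along its y, rim 32 mm above the table, floor and walls 8 mm thick, does not move. It holds the hand-rest arm and two small pots in its corners. Origin under its centre on the table. It stands on the left or on the right of the table.
- stand: Banding-wheel stand: a blue cast bed fixed to the table, with the hand-rest column and the wheel on it. Origin on the table under the column's axis, x axis from column to wheel axle. The round metal wheel, 200 mm across, top 118 mm above the table, turns freely on its axle 180 mm from the column. It is on the side of the table, left or right, where the tray is not.
- column_top (a point): Top centre of the upright bare steel column of the stand, 14 mm in diameter, 175 mm above the table, with a 30 mm stop collar lower down. Axes as stand.
- wheel_centre (a point): Centre of the wheel's upper face, 180 mm from the column's axis, 118 mm above the table. Axes as stand.
- gold_pot: Small brass pot, 30 mm across, 28 mm tall, in a corner of the tray on the robot's side; leave it alone. Origin under its centre.
- medium_jar: Small brown glass jar, 28 mm across, 42 mm tall, in the other corner of the tray on the robot's side; leave it alone. Origin under its centre.
- tape_roll: Roll of yellow tape lying on the table between tray and stand, 68 mm across, 24 mm tall; leave it alone. Origin under its centre.
- brass_pot: Brass pot, 44 mm across, 40 mm tall, on the table between tray and stand, farther from the robot; leave it alone. Origin under its centre.

How it is judged (in metres and radians):
On the way:
1. the hand-rest arm is lifted clear of the tray, level, gripped at its balance point (height (world z) of hub_under above 0.06 m and height (world z) of pad_top above 0.1 m and angle between balance's own z axis and vertical below 0.1 rad and x of the grasp point in the frame of balance between -0.015 and 0.015 m and contact force between the fingers and handrest above 2 N), for 0.3 s.
At the end, for the whole second after the job is handed in: Fingers still hold the arm, still, level within 0.10 rad, gripped within 15 mm of its balance point along the bar; bore within 10 mm of the column's axis, hub underside 8 to 45 mm above the column's top, pad within 30 mm of the wheel's centre seen from above, arm not touching the stand (horizontal distance between hub_under and column_top below 0.01 m and z of hub_under in the frame of column_top between 0.008 and 0.045 m and horizontal distance between pad_top and wheel_centre below 0.03 m and angle between balance's own z axis and vertical below 0.1 rad and x of the grasp point in the frame of balance between -0.015 and 0.015 m and contact force between the fingers and handrest above 2 N and contact force between handrest and stand below 0.3 N and linear speed of handrest below 0.02 m/s); the arm keeps its last pose, push and grip.
It fails at once if the hand-rest arm knocks the stand (more than 3 N) (contact force between handrest and stand above 3 N).
It fails at once if the robot knocks the stand (more than 3 N) (contact force between any of the arm, the fingers and stand above 3 N).
It fails at once if another thing is moved by more than 25 mm (distance of any of gold_pot, medium_jar, tape_roll, brass_pot, brush_tumbler, brush_mug, crystal_bowl, water_bottle from where it was at the start of the episode above 0.025 m).
It also fails if it takes over 51 s, if anything falls off the work surface, if the arm or the gripper's body presses on something with over 40 N, if the wrist force passes 120 N, or if a joint passes its speed limit or range.

ROBOT

A 6-joint arm with a two-finger parallel gripper is mounted at the origin on the work surface. World frame = base frame: x ahead of the robot, y to its left, z up, the work surface at z = 0. Lengths are in mm, angles in rad, forces in N, time in s.
With the tool pointing down it reaches from about 275 to 1000 mm from the base axis. Payload 8.4 kg.
Tool frame: the origin (TCP) lies midway between the tips of the shut fingers; the grasp point (between the pads) lies r.grip_point_offset behind it (r.grip_point_offset is the distance from the TCP to the grasp point, in mm); z points along the fingers, y is the direction in which the jaws open and shut (so a half turn about z gives the same grasp; the last joint's range is limited). The gripper opens to 85 mm and grips with 20 to 120 N. Pads are 22 mm wide; open, the fingers measure 114 mm over their backs; the gripper's body (76 mm by 85 mm) begins 54 mm behind the grasp point. The pads swing forward as they close: fully open they stand 13 mm farther back than shut.
Start: joints at [1.309, 0.353, 1.633, -0, 1.155, -0.002], TCP at [160.553, 604.029, 231.281] pointing down, gripper open.
Joint ranges: [-2.63, 2.63], [-0.92, 2.1], [0.06, 2.66], [-1.3, 4.44], [0, 2.69], [-3.02, 3.02]. Speed limits (rad/s): [2.22, 2.22, 2.79, 3.14, 3.14, 3.14].

INTERFACE

Orientations are given as [roll, pitch, yaw] about the fixed x, y, z axes, in that order (R = Rz(yaw) Ry(pitch) Rx(roll)).
In Python, from rig import r gives the robot as it stands.
- The arm moves only by the tool move_arm, never from a script. Its argument "targets" is one flat list of numbers, 5 for each row, row after row: the gripper's target within -1 to 1 (fully open at 1, half-way at 0, shut at -1), then the shift along the tool's x, y, z in cm, then the turn about the tool's z in degrees. In form: [gripper, tx, ty, tz, turn, gripper, tx, ty, tz, turn, ...]. A call has 1 to 10 rows; each row is the pose to reach, as a shift and turn from the pose commanded when the call began, along the tool's axes at that moment; what a row does not reach only later rows make up. A row lasts 1/10 s, in which the tool goes at most 50 mm and 8.59 degrees, less where a joint would pass 70% of its speed; a pose out of reach is approached as far as the arm can. A call with a gripper value outside its range is refused whole. The fingers move at their own pace and stop on an object; "squeeze" is the grip in N (left out, the last holds). Time passes only in rows, so rows that repeat a pose let the fingers close. It gives the time, the measured TCP pose, the force and the opening at its end, in the units of the state.
- r.sense(): the state, without advancing time (a new reading comes with each control period).
- r.grab_frame(name): name is "side" or "top"; returns a dict with "img" (400x640x3 uint8, blue, green, red), "K" (3x3 intrinsics, pixels), "k1" (the pictures are not rectified: a ray, as slopes to the right and down, at radius r is drawn at 1 + k1 r^2 times it, then the intrinsics apply), "world_to_cam" (4x4, takes a point from world to camera coordinates). Camera axes: x right, y down, z forward; pixel columns grow to the right and rows downward; lengths in mm; the calibration is good to about 2 mm. A picture is of the moment at which its call begins. There is no depth.
- r.sign_off(): hands the job in, once; it reports no verdict.
Trained networks look in a picture, given as the dict that the camera call returned (one of the last four; its "shot" number tells which), for a name from the list of things; names that differ only in an ending like _2 or _b are one class to them, and where a whole thing is asked for, a point or a joint stands for the part that bears it (a point fixed in the world has none). Each returns a list of dicts, best first, with "conf" (0 to 1); they miss things now and then, are a little off and sometimes report something else, mostly with a low value. They report only what shows in the picture. A call takes as long as a camera call.
- r.outline_of(picture, thing): "region" (400x640 bool, what is visible of it).
- r.mark_of(picture, thing): "position" ([x, y, z] in mm, in world coordinates, good to about 4 mm: a listed point, or the origin of a listed thing).
The state is a dict: "clock": time; "qpos": joint angles; "qvel": joint speeds; "joint_efforts": joint torques, N m; "eef_pos": TCP position; "tcp_rot": TCP orientation; "contact_force": force on the tool from outside, world axes, zero at the start; "wrist_torque": the same for the moment, N m; "opening": opening from 0.0 (shut) to 1.0 (fully open).
Only numpy, scipy, OpenCV 4.12 (cv2) and the standard library are available. Lean on these libraries where they do the work, as an engineer would, in place of code of your own. Each camera call takes 0.05 s, during which the arm holds its last target.

## Working session

There is one attempt and no reset: what is moved stays moved. The work goes in short steps, Python scripts to look and compute and a tool call to move; the robot and the scene stay as the last step left them, time stands still between calls to the robot, and variables do not carry over. Pictures are saved under pics/ and viewed, and the job is handed in when it is done.

Besides the shell and the picture viewer there is one more tool, called after "Call:" by a JSON object that holds its "method" and its "body", one argument or row to a line. move_arm: Moves the arm, as the interface text tells. Its arguments: {"type":"object","properties":{"targets":{"type":"array","items":{"type":"number"}},"squeeze":{"type":"number"}},"required":["targets"]}

```bash
ls; mkdir -p pics; cat > h.py <<'E'
from rig import r
import numpy as np, cv2
def marks(names, cams=("top","side"), tag="a"):
    out={}
    for c in cams:
        f=r.grab_frame(c); cv2.imwrite(f"pics/{c}_{tag}.png",f["img"])
        for n in names:
            try: m=r.mark_of(f,n)
            except Exception as e: print(n,e); continue
            for d in m[:2]: print(c,n,np.round(d["position"],1),round(d["conf"],2))
E
python3 - <<'E'
from h import *
print(r.sense(), r.grip_point_offset)
marks(["balance","hub_under","pad_top","column_top","wheel_centre","tray","stand","gold_pot","medium_jar","tape_roll","brass_pot"])
print(r.sense()["clock"])
E
```

```text
pics
{'clock': 0.0, 'qpos': array([ 1.30862619e+00,  3.53642230e-01,  1.63414368e+00, -4.50426349e-06,
        1.15522060e+00, -2.42030436e-03]), 'qvel': array([-3.05518044e-04,  1.08090415e-03, -4.74966959e-04, -9.17675403e-05,
       -5.09517166e-04, -7.12954596e-04]), 'joint_efforts': array([ 4.32937741e-04, -6.05246902e+01, -3.42071164e+01,  1.17306822e-04,
        9.28144902e-03, -5.56058495e-06]), 'eef_pos': array([160.41123949, 603.55841456, 230.56130436]), 'tcp_rot': array([-3.14017879e+00,  6.96321709e-07,  2.88184465e+00]), 'contact_force': array([-0.27659013, -0.19952212,  0.16606543]), 'wrist_torque': array([0.00042007, 0.02440075, 0.05110484]), 'opening': 1.0006790972178592} 18.700000000000003
top balance [492.9 294.6  29.9] 0.9
top pad_top [693.  -14.8   3.6] 0.74
top pad_top [610.8 284.1  56.4] 0.59
top column_top [ 482.4 -257.8  173.6] 0.73
top wheel_centre [ 655.1 -211.5  118.9] 0.89
top wheel_centre [495.  277.3  -0.7] 0.53
top tray [492.7 274.6   2.8] 0.85
top tray [ 480.  -251.7    4.4] 0.2
top stand [ 476.6 -251.     2.8] 0.87
top gold_pot [373.2 146.    7.4] 0.45
top medium_jar [340.5 367.8   7.2] 0.43
top tape_roll [ 4.516e+02 -1.800e+00 -4.000e-01] 0.78
top brass_pot [692.8 -15.4   2.2] 0.66
side balance [489.3 292.6  28.6] 0.89
side hub_under [432.  294.3   8. ] 0.6
side hub_under [ 477.6 -252.     0.6] 0.29
side pad_top [613.5 279.   49.2] 0.68
side column_top [ 481.8 -251.5  175.1] 0.81
side column_top [426.4 293.3  12.1] 0.69
side wheel_centre [ 661.9 -212.1  119.6] 0.71
side wheel_centre [ 478.9 -251.6    1.8] 0.29
side tray [496.1 275.1   3.1] 0.82
side gold_pot [371.7 146.1  10.3] 0.7
side tape_roll [ 4.527e+02  4.300e+00 -4.000e-01] 0.56
side brass_pot [688.5 -17.4  -2.2] 0.74
1.2
```

View pics/top_a.png

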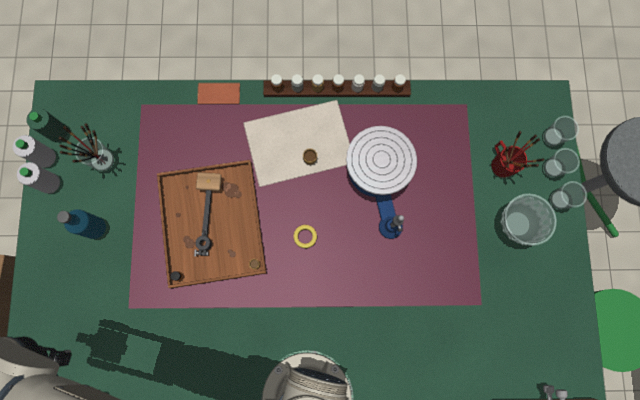

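View pics/side_a.png

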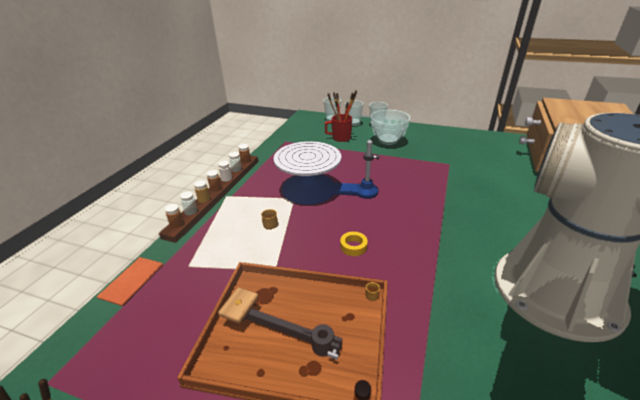

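```bash
cat >> h.py <<'E'
def proj(f,p):
    q=f["world_to_cam"]@np.r_[np.asarray(p,float),1]; s=q[:2]/q[2]; s=s*(1+f["k1"]*(s@s)); return (f["K"]@np.r_[s,1])[:2]
def unproj(f,uv,z):
    K=f["K"]; d=np.array([(uv[0]-K[0,2])/K[0,0],(uv[1]-K[1,2])/K[1,1]]); s=d.copy()
    for _ in range(20): s=d/(1+f["k1"]*(s@s))
    T=f["world_to_cam"]; R=T[:3,:3]; c=-R.T@T[:3,3]; v=R.T@np.r_[s,1]; return c+v*(z-c[2])/v[2]
def crop(f,ctr,w,sc,name,pts=[]):
    x0,y0=int(ctr[0]-w//2),int(ctr[1]-w//2); x0=max(x0,0);y0=max(y0,0)
    im=cv2.resize(f["img"][y0:y0+w,x0:x0+w],None,fx=sc,fy=sc,interpolation=cv2.INTER_CUBIC)
    for p in pts:
        u=proj(f,p); cv2.drawMarker(im,tuple(int(round(a)) for a in ((u[0]-x0+.5)*sc,(u[1]-y0+.5)*sc)),(0,255,0),0,8,1)
    cv2.imwrite("pics/"+name,im); print(name,x0,y0,sc)
E
python3 - <<'E'
from h import *
B=np.array([491,293.6,27]);H=np.array([432,294.3,48]);
th=np.arctan2(281.5-294.3,612-432); d=np.array([np.cos(th),np.sin(th),0])
H=B-56*d;P=B+124*d
print(th,H,P)
H[2]=48;P[2]=52
C=np.array([482,-254.6,175]);W=np.array([658.5,-211.8,118]); print(np.linalg.norm((W-C)[:2]),np.arctan2(*(W-C)[1::-1]))
B2=B.copy();B2[2]=38
for c in("top","side"):
    f=r.grab_frame(c)
    crop(f,proj(f,B),110,5.4,f"{c}_arm.png",[H,B2,P])
    crop(f,proj(f,(C+W)/2),110,5.4,f"{c}_st.png",[C,W])
    for n in("balance","column_top","wheel_centre"):
        m=r.mark_of(f,n)
        for q in m[:2]: print(c,n,np.round(q["position"],1),round(q["conf"],2))
    o=r.outline_of(f,"balance")[0]["region"]
    cv2.imwrite(f"pics/{c}_o.png",o.astype(np.uint8)*255)
    o=r.outline_of(f,"wheel_centre")
    for x in o[:2]: 
        ys,xs=np.where(x["region"]); print(c,"wheelreg",x["conf"],xs.min(),xs.max(),ys.min(),ys.max(),len(xs))
E
```

```text
-0.07099160882611635 [435.14105538 297.57219162  27.        ] [614.68766308 284.80443285  27.        ]
181.6152251326964 0.2379007898679712
top_arm.png 150 168 5.4
top_st.png 336 131 5.4
top balance [487.1 292.4  29.8] 0.7
top column_top [ 480.2 -255.   173.4] 0.67
top column_top [ 4.52e+02  4.00e-01 -1.00e+00] 0.32
top wheel_centre [ 656.6 -215.7  116.2] 0.8
top wheelreg 0.79 347 416 126 238 4751
side_arm.png 237 275 5.4
side_st.png 281 92 5.4
side balance [490.3 291.3  26.9] 0.61
side balance [494.1 272.2   4.8] 0.46
side column_top [ 481.3 -253.1  176.1] 0.88
side wheel_centre [ 663.  -213.1  120.6] 0.9
side wheelreg 0.69 274 378 141 204 4006
side wheelreg 0.56 219 341 288 357 2514
```

```bash
cd pics; python3 -c "
import cv2,numpy as np
for n in('arm','st'):
    cv2.imwrite(n+'.png',cv2.resize(np.hstack([cv2.imread(c+'_'+n+'.png') for c in('top','side')]),(800,400),interpolation=cv2.INTER_AREA))"
```

```text
(no output)
```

View pics/arm.png

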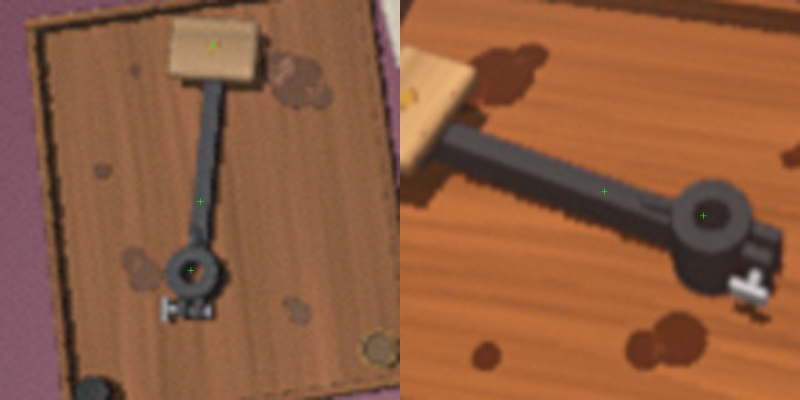

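View pics/st.png

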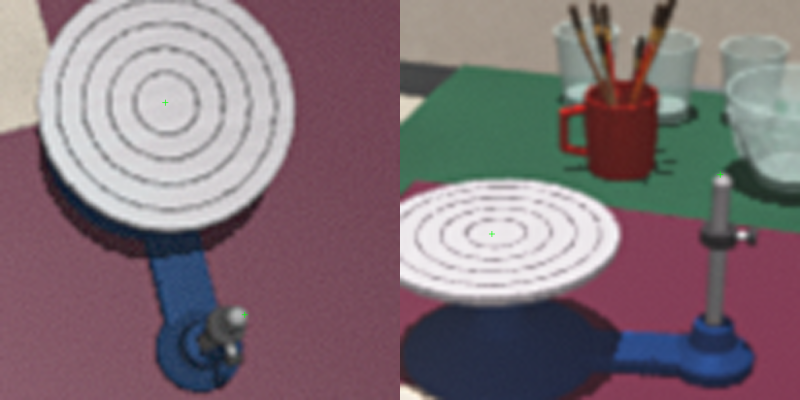

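```bash
python3 - <<'E'
from h import *
s=800/1188*5.4
f=r.grab_frame("top");g=r.grab_frame("side")
def px(x0,y0,u,v): return (x0+u/s-.5,y0+v/s-.5)
print("hubT",unproj(f,px(150,168,193,271),48)); print("hubS",unproj(g,px(237,275,312,214),48))
print("padT",unproj(f,px(150,168,213,48),52))
# bar centreline, top z=38
print("bar",unproj(f,px(150,168,211,95),38),unproj(f,px(150,168,201,215),38))
print("colT",unproj(f,px(336,131,238,314),175)); print("colS",unproj(g,px(281,92,321,179),175))
print("whT",unproj(f,px(336,131,166,102),118));print("whS",unproj(g,px(281,92,97,234),118))
b=r.mark_of(g,"pad_top"); print([ (np.round(q["position"],1),q["conf"]) for q in b])
crop(g,proj(g,[612,284,52]),60,10,"side_pad.png",[[612,284,52]])
crop(f,proj(f,[612,284,52]),60,10,"top_pad.png",[[612,284,52]])
E
cd pics; python3 -c "
import cv2,numpy as np
cv2.imwrite('pad.png',cv2.resize(np.hstack([cv2.imread(c+'_pad.png') for c in('top','side')]),(800,400)))"
```

```text
hubT [434.11370682 295.44811901  48.        ]
hubS [431.14751845 295.27851794  48.        ]
padT [612.80249574 284.80284599  52.        ]
bar [577.32489026 287.91480303  38.        ] [479.87102356 292.67803607  38.        ]
colT [ 482.13965476 -249.76671158  175.        ]
colS [ 479.64615749 -247.36197647  175.        ]
whT [ 658.52828775 -212.44559244  118.        ]
whS [ 653.85357001 -212.12648021  118.        ]
[(array([612.9, 281.7,  51. ]), 0.57)]
side_pad.png 207 271 10
top_pad.png 178 150 10
```

View pics/pad.png

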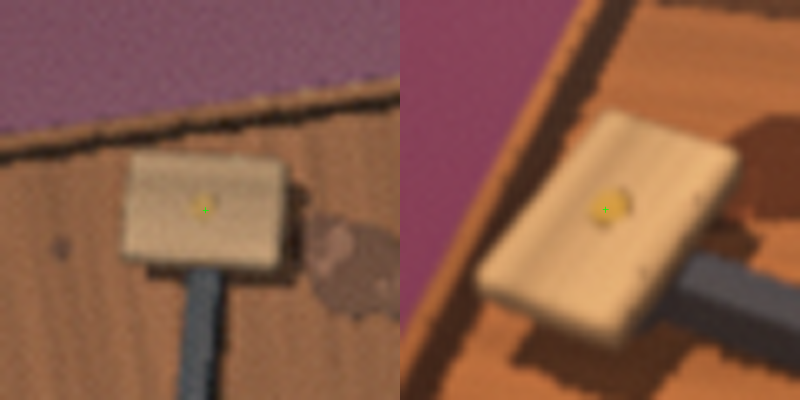

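Call:
{"method": "move_arm", "body": {
  "targets": [1,-3.0,-1.6,0.6,-2,1,-7,-3.8,1.4,-4,1,-11.2,-6.1,2.2,-6,1,-15.4,-8.4,3,-8,1,-19.6,-10.7,3.8,-9.5,1,-23.8,-13,4.6,-11.2,1,-28,-15.3,5.6,-11.2,1,-32.2,-17.6,6.6,-11.2,1,-36.2,-19.8,7.4,-11.2,1,-38.6,-21.1,8,-11.2],
  "squeeze": 40
}}

```text
clock: 2.95
eef_pos: [481.3, 298.6, 150.9]
tcp_rot: [-3.141, 0.0, 3.076]
contact_force: [0.2, 0.7, -0.3]
opening: 1.003
```

Call:
{"method": "move_arm", "body": {
  "targets": [1,0,0,0,0,1,0,0,0,0,1,0,0,0,0]
}}

```text
clock: 3.25
eef_pos: [478.9, 301.6, 151.5]
tcp_rot: [3.141, -0.0, 3.078]
contact_force: [0.0, -0.3, -0.1]
opening: 1.001
```

```bash
python3 - <<'E'
from h import *
s=r.sense(); print(s["clock"],s["qpos"],s["eef_pos"],s["tcp_rot"])
p=s["eef_pos"];y=s["tcp_rot"][2]; d=np.array([488.4,291.9,13])-p
print("tool d cm",(d[0]*np.cos(y)+d[1]*np.sin(y))/10,(d[0]*np.sin(y)-d[1]*np.cos(y))/10,-d[2]/10, "turn",-np.degrees(3.078-y))
E
```

```text
3.25 [ 5.59241384e-01  3.52219184e-01  1.83376717e+00  3.18658399e-04
  9.55508191e-01 -9.47903519e-01] [478.8747833  301.59927332 151.48189448] [ 3.14132407e+00 -7.21584662e-05  3.07775732e+00]
tool d cm -1.0124551792930672 -0.9071885539878652 13.848189447864979 turn -0.013904289872106148
```

Call:
{"method": "move_arm", "body": {
  "targets": [1,-1,-0.9,1,0,1,-1,-0.9,4,0,1,-1,-0.9,7,0,1,-1,-0.9,9.5,0,1,-1,-0.9,11.5,0,1,-1,-0.9,13,0,1,-1,-0.9,13.7,0,1,-1,-0.9,13.7,0,1,-1,-0.9,13.7,0]
}}

```text
clock: 4.15
eef_pos: [489.2, 291.6, 14.8]
tcp_rot: [3.141, 0.001, 3.078]
contact_force: [0.3, -0.0, 0.7]
opening: 0.995
```

```bash
python3 - <<'E'
from h import *
s=r.sense(); print(s["eef_pos"],s["tcp_rot"],s["contact_force"])
L=[]
for c in("top","side"):
    f=r.grab_frame(c); crop(f,proj(f,[500,291,30]),80,5,f"{c}_g.png",[[432.5,295.4,48],[612,284,52]])
    L.append(cv2.imread(f"pics/{c}_g.png"))
    m=r.mark_of(f,"balance"); print(c,[(np.round(q["position"],1),q["conf"]) for q in m])
cv2.imwrite("pics/g.png",np.hstack(L))
E
```

```text
[489.23040737 291.62017311  14.82361328] [3.14114187e+00 7.28081389e-04 3.07752085e+00] [ 0.26547998 -0.03677753  0.66758289]
top_g.png 166 180 5
top []
side_g.png 248 287 5
side [(array([490.8, 294.1,  24. ]), 0.64)]
```

View pics/g.png

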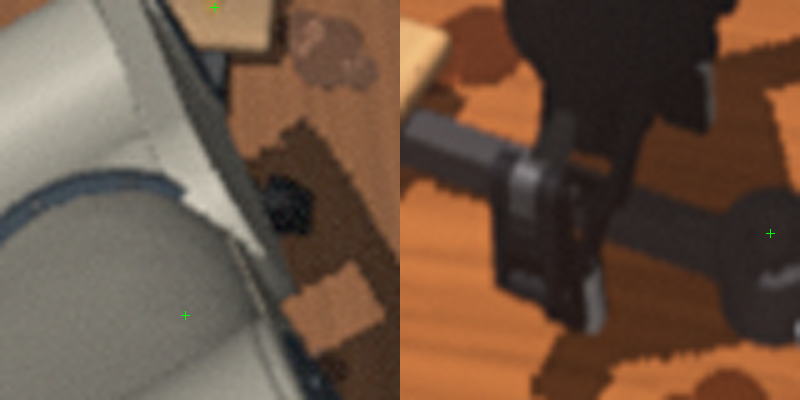

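The side view shows the fingers straddling the bar at about (550,230), clear of the hub at (770,260). The top view is hidden by the robot arm. I'll close the gripper now.

Call:
{"method": "move_arm", "body": {
  "targets": [-1,0,0,0,0,-1,0,0,0,0,-1,0,0,0,0,-1,0,0,0,0,-1,0,0,0,0,-1,0,0,0,0,-1,0,0,0,0,-1,0,0,0,0],
  "squeeze": 80
}}

```text
clock: 5.15
eef_pos: [488.9, 291.5, 14.5]
tcp_rot: [3.141, 0.0, 3.077]
contact_force: [-1.2, -0.4, 5.9]
opening: 0.152
```

Call:
{"method": "move_arm", "body": {
  "targets": [-1,0,0,0,0,-1,0,0,-0.3,0,-1,0,0,-0.8,0,-1,0,0,-1.4,0,-1,0,0,-2,0,-1,0,0,-2,0,-1,0,0,-2,0]
}}

```text
clock: 5.85
eef_pos: [488.9, 291.4, 34.5]
tcp_rot: [3.141, 0.0, 3.077]
contact_force: [0.1, 0.7, -5.5]
opening: 0.149
```

```bash
python3 - <<'E'
from h import *
s=r.sense(); print(s["eef_pos"],s["tcp_rot"],s["contact_force"],s["wrist_torque"],s["opening"])
f=r.grab_frame("side"); crop(f,proj(f,[530,291,40]),100,6,"side_l.png")
for n in("balance","hub_under","pad_top"):
    m=r.mark_of(f,n); print(n,[(np.round(q["position"],1),q["conf"]) for q in m])
E
```

```text
[488.92250835 291.37358203  34.53709436] [3.14131835e+00 4.16806717e-04 3.07724851e+00] [ 0.14769886  0.71026999 -5.46520501] [-0.06939268 -0.01709026 -0.00093783] 0.14893364797345804
side_l.png 224 269 6
balance [(array([491.1, 292.1,  47.8]), 0.86)]
hub_under [(array([434. , 294.6,  27. ]), 0.85)]
pad_top [(array([612.7, 282.8,  66.3]), 0.57)]
```

View pics/side_l.png

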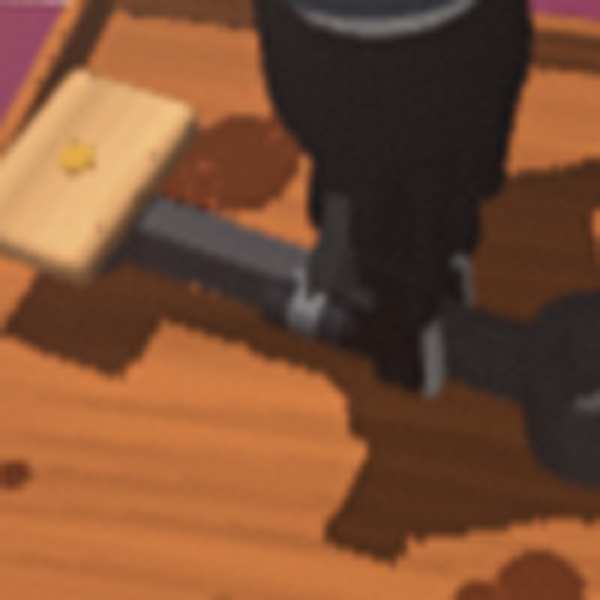

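Pad and hub both hang level (mark heights are consistent), with about 5.5 N of weight on the tool. Next I lift to carry height.

Call:
{"method": "move_arm", "body": {
  "targets": [-1,0,0,-0.8,0,-1,0,0,-2.4,0,-1,0,0,-4.8,0,-1,0,0,-7.5,0,-1,0,0,-10.5,0,-1,0,0,-13.5,0,-1,0,0,-16,0,-1,0,0,-17.8,0,-1,0,0,-18.7,0,-1,0,0,-18.7,0]
}}

```text
clock: 7.05
eef_pos: [489.2, 291.6, 222.6]
tcp_rot: [3.14, 0.002, 3.077]
contact_force: [0.1, -0.0, -6.4]
opening: 0.146
```

```bash
python3 - <<'E'
from h import *
s=r.sense(); print(s["clock"],s["eef_pos"],s["tcp_rot"],s["contact_force"],s["wrist_torque"],s["opening"])
f=r.grab_frame("side"); cv2.imwrite("pics/side_up.png",f["img"])
for n in("balance","hub_under","pad_top"):
    m=r.mark_of(f,n); print(n,[(np.round(q["position"],1),q["conf"]) for q in m])
for n in("column_top","wheel_centre"):
    m=r.mark_of(f,n); print(n,[(np.round(q["position"],1),q["conf"]) for q in m])
# goal
C=np.array([481,-251.]); a=0.213; B=C+56*np.array([np.cos(a),np.sin(a)])
off=np.array([488.9,291.4])-np.array([488.4,291.9]); print("goal",B)
p=s["eef_pos"];y=s["tcp_rot"][2]; d=B-p[:2]
print((d[0]*np.cos(y)+d[1]*np.sin(y))/10,(d[0]*np.sin(y)-d[1]*np.cos(y))/10, -np.degrees(a+np.pi-y-0.0))
E
```

```text
7.05 [489.21676709 291.57785017 222.5600817 ] [3.14038037e+00 1.77256877e-03 3.07726144e+00] [ 0.08174919 -0.01227648 -6.38788127] [0.02590994 0.0294669  0.02304294] 0.14562766191296714
balance [(array([490.4, 293.8, 231.5]), 0.97)]
hub_under [(array([432.4, 297.1, 214.9]), 0.83)]
pad_top [(array([614. , 278.9, 258.8]), 0.57)]
column_top [(array([ 484.4, -252.3,  174.9]), 0.84)]
wheel_centre [(array([ 659.1, -215.7,  120.2]), 0.92)]
goal [ 535.73446355 -239.16198919]
-8.054106713364721 -52.66515068593088 -15.88990825770996
```

View pics/side_up.png

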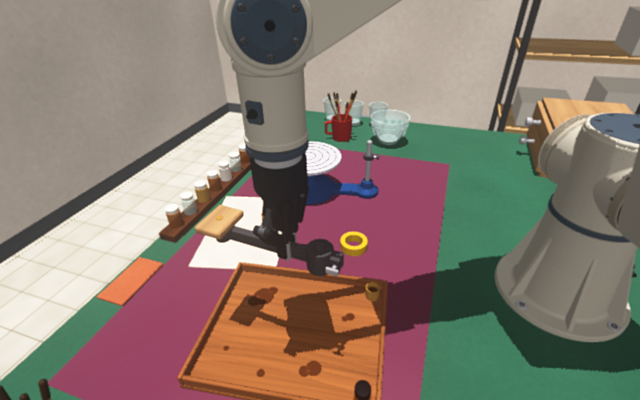

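Call:
{"method": "move_arm", "body": {
  "targets": [-1,-0.1,-0.8,-0.3,-0.3,-1,-0.4,-2.6,-0.5,-0.8,-1,-0.8,-5.4,-0.5,-1.6,-1,-1.4,-9,-0.5,-2.7,-1,-2,-13,-0.5,-3.9,-1,-2.6,-17,-0.5,-5.1,-1,-3.2,-21,-0.5,-6.3,-1,-3.8,-25,-0.5,-7.5,-1,-4.4,-28.6,-0.5,-8.6,-1,-4.8,-31.6,-0.5,-9.5]
}}

```text
clock: 8.35
eef_pos: [516.1, -29.6, 226.4]
tcp_rot: [-3.141, 0.0, -3.04]
contact_force: [0.8, 0.1, -5.6]
opening: 0.146
```

```bash
python3 - <<'E'
from h import *
s=r.sense(); print(s["clock"],s["eef_pos"],s["tcp_rot"],s["contact_force"],s["opening"],s["qvel"])
B=np.array([535.7,-239.2])
p=s["eef_pos"];y=s["tcp_rot"][2]; d=B-p[:2]
print((d[0]*np.cos(y)+d[1]*np.sin(y))/10,(d[0]*np.sin(y)-d[1]*np.cos(y))/10, -np.degrees(.213+np.pi-.0135+.0135-(y if y>0 else y+2*np.pi)))
E
```

```text
8.35 [516.13054583 -29.57115118 226.36814107] [-3.14113533e+00  2.76356564e-05 -3.03985046e+00] [ 0.81606052  0.10197551 -5.62350718] 0.14629855216689286 [-0.57433535  0.0473324  -0.05977979  0.0077652   0.01158514 -0.72276733]
0.1823065785179363 -21.053240659680633 -6.3746029616117665
```

Call:
{"method": "move_arm", "body": {
  "targets": [-1,0,-2.6,0,-0.8,-1,0,-5.4,0,-1.7,-1,0.1,-8.4,0,-2.6,-1,0.1,-11.2,0,-3.5,-1,0.1,-14,0,-4.4,-1,0.2,-16.6,0,-5.2,-1,0.2,-18.8,0,-5.8,-1,0.2,-20.2,0,-6.2,-1,0.2,-21,0,-6.4,-1,0.2,-21,0,-6.4]
}}

```text
clock: 9.35
eef_pos: [535.5, -236.8, 226.2]
tcp_rot: [3.141, -0.0, -2.929]
contact_force: [0.1, 0.5, -5.7]
opening: 0.149
```

Call:
{"method": "move_arm", "body": {
  "targets": [-1,0,0,0,0,-1,0,0,0,0,-1,0,0,0,0]
}}

```text
clock: 9.65
eef_pos: [535.7, -235.4, 226.4]
tcp_rot: [3.141, -0.0, -2.928]
contact_force: [1.4, -0.5, -5.1]
opening: 0.144
```

```bash
python3 - <<'E'
from h import *
s=r.sense(); print(s["clock"],s["eef_pos"],s["tcp_rot"],s["contact_force"],s["wrist_torque"],s["opening"])
L=[]
for c in("top","side"):
    f=r.grab_frame(c); cv2.imwrite(f"pics/{c}_end.png",f["img"])
    crop(f,proj(f,[560,-235,200]),120,5,f"{c}_e.png",[]);L.append(cv2.resize(cv2.imread(f"pics/{c}_e.png"),(400,400)))
    for n in("balance","hub_under","pad_top","column_top","wheel_centre"):
        m=r.mark_of(f,n); print(c,n,[(np.round(q["position"],1),q["conf"]) for q in m])
cv2.imwrite("pics/e.png",np.hstack(L))
E
```

```text
9.65 [ 535.68885113 -235.42079667  226.35200286] [ 3.14143076e+00 -2.27638190e-05 -2.92751316e+00] [ 1.37170164 -0.54607654 -5.09371427] [-0.01599642 -0.01178097 -0.0137073 ] 0.14405692707806197
top_e.png 335 125 5
top balance []
top hub_under []
top pad_top [(array([ 654. , -209. ,  266.2]), 0.83)]
top column_top [(array([689.8, -15.9,  -0. ]), 0.67), (array([ 656.3, -208.7,  264.3]), 0.39)]
top wheel_centre [(array([ 657.1, -216.7,  119.7]), 0.55)]
side_e.png 280 70 5
side balance [(array([ 537.3, -232.9,  234.6]), 0.92)]
side hub_under [(array([ 480.5, -248.6,  217.6]), 0.96)]
side pad_top [(array([ 657.4, -211.4,  265.6]), 0.92), (array([ 479.3, -250.7,    1.4]), 0.28)]
side column_top [(array([ 482.9, -251.7,  175.2]), 0.79)]
side wheel_centre [(array([ 658.8, -210.9,  119.5]), 0.93)]
```

View pics/e.png

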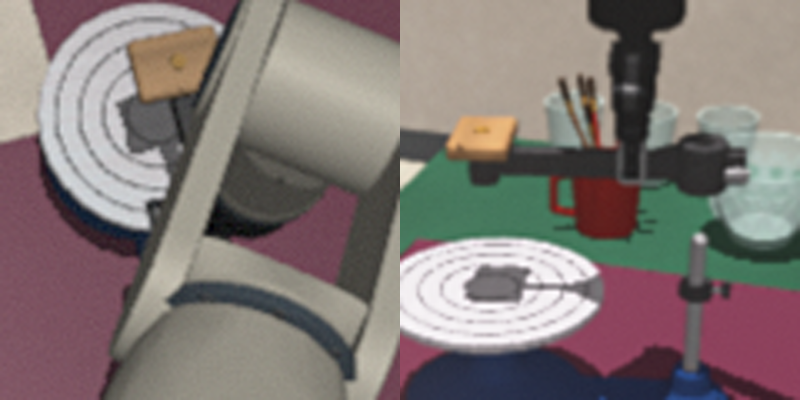

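The arm is level in the side view: hub at about (703,165), right over the column tip at (699,240), and pad over the wheel. Against the column's averaged position I need about 4 mm more in −y, then 22 mm down.

Call:
{"method": "move_arm", "body": {
  "targets": [-1,0,-0.2,0,0,-1,0,-0.4,0,0,-1,0,-0.4,0.4,0,-1,0,-0.4,0.9,0,-1,0,-0.4,1.4,0,-1,0,-0.4,1.8,0,-1,0,-0.4,2.1,0,-1,0,-0.4,2.2,0,-1,0,-0.4,2.2,0,-1,0,-0.4,2.2,0]
}}

```text
clock: 11.25
eef_pos: [536.7, -240.2, 204.4]
tcp_rot: [-3.141, 0.0, -2.928]
contact_force: [0.4, 0.7, -5.2]
opening: 0.144
```

```bash
python3 - <<'E'
from h import *
s=r.sense(); print(s["clock"],s["eef_pos"],s["tcp_rot"],s["contact_force"],s["wrist_torque"],s["opening"])
for k in range(2):
  f=r.grab_frame("side")
  for n in("balance","hub_under","pad_top","column_top","wheel_centre"):
    m=r.mark_of(f,n); print(n,[(np.round(q["position"],1),round(q["conf"],2)) for q in m[:1]])
C=[481.8,-251.8]
crop(f,proj(f,C+[200]),60,10,"side_f.png",[C+[175],C+[197],C+[237]])
g=r.grab_frame("top"); cv2.imwrite("pics/top_f.png",g["img"][120:260,300:460].repeat(4,0).repeat(4,1))
print([(np.round(q["position"],1),round(q["conf"],2)) for n in("pad_top","wheel_centre") for q in r.mark_of(g,n)[:1]])
E
```

```text
11.25 [ 536.67150847 -240.18106261  204.44742925] [-3.14138926e+00  2.36709581e-04 -2.92831971e+00] [ 0.42022089  0.73058583 -5.24974672] [-0.02640525 -0.00986056 -0.01230635] 0.14428561367276585
balance [(array([ 538.2, -239.7,  216.8]), 0.62)]
hub_under [(array([ 480.3, -254.7,  197.5]), 0.61)]
pad_top [(array([ 659. , -216. ,  240.2]), 0.71)]
column_top [(array([ 482.3, -250.9,  175.4]), 0.88)]
wheel_centre []
balance [(array([ 539.5, -235.4,  213.5]), 0.95)]
hub_under [(array([ 481.1, -255.5,  197. ]), 0.57)]
pad_top [(array([ 657.6, -215.3,  238.5]), 0.95)]
column_top [(array([ 483. , -252.2,  173.5]), 0.97)]
wheel_centre [(array([ 659. , -211.6,  119.6]), 0.61)]
side_f.png 338 101 10
[(array([ 656.1, -213.2,  244.5]), 0.86)]
```

View pics/side_f.png

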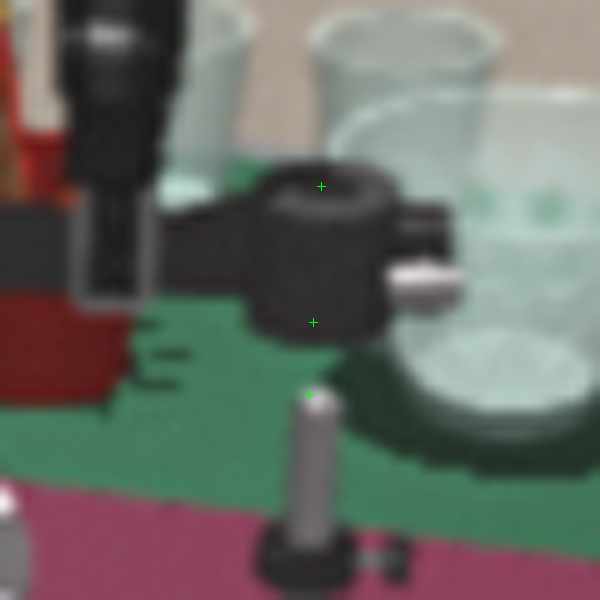

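View pics/top_f.png

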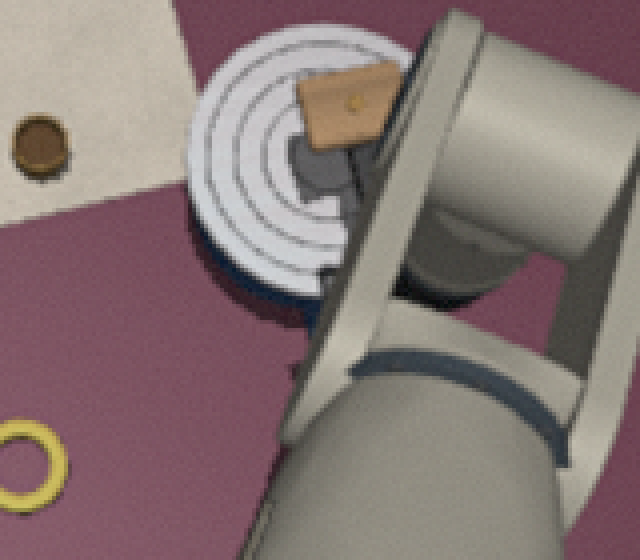

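Call:
{"method": "move_arm", "body": {
  "targets": [-1,0,0,0,0,-1,0,0,0,0,-1,0,0,0,0,-1,0,0,0,0]
}}

```text
clock: 12.4
eef_pos: [536.5, -240.1, 204.3]
tcp_rot: [3.142, -0.0, -2.928]
contact_force: [0.4, -0.6, -6.0]
opening: 0.143
```

```bash
python3 - <<'E'
from h import *
s=r.sense(); print(s["eef_pos"],s["qvel"],s["contact_force"],s["opening"])
print(r.sign_off())
E
```

```text
[ 536.52637011 -240.12403758  204.28916468] [ 1.23587138e-04 -1.67207879e-04  5.99137444e-05 -6.14412578e-04
 -6.18444943e-04 -2.52415195e-03] [ 0.38087418 -0.55814095 -5.99661425] 0.14330695536263893
the job is handed in; nothing more can be done
None
```

I gripped the hand-rest arm's bar at its balance point with 80 N and lifted it level. I carried it over the stand and handed the job in at about 12.4 s, still holding it there. Sign-off gives no verdict, so the figures below are my own last checks.

- **Height:** the hub's underside is about 22 mm above the column's top.
- **Bore over column:** working from the tool's position, the bore is within about 1 mm of my averaged column position (481.8, −251.8). The side picture agrees to about 1 mm left to right.
- **Pad over wheel:** the pad is about 2–5 mm from the wheel's centre.
- **Holding:** the arm was still and level. The load on the tool was 5–6 N, which matches the arm's weight, and I saw no sign of contact with the stand.

**Disagreement:** the side camera's network put the hub about 3.5 mm farther in −y than the column, while the tool's position put them about level. That is within the 10 mm tolerance, so I left it. The top camera could not settle it because the robot hid the hub and column from above.

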